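Open the cell compartment of the bench photometer

TASK

Get the bench photometer ready for its next sample cell: press down the release tab in front of the cell-compartment lid so that the lid springs up, then push the lid right back until it rests on its stop, and leave it standing fully open. Work gently, with the fingertips or the outside of the fingers only: nothing is to be gripped, lifted or carried. Do not shove the photometer along the bench, and leave the sample cell, the reagent bottle and the beaker where they stand.

Things in the scene. Friction and masses are not known exactly. Their poses are not given: they have to be found in the camera images.
- meter: photometer: white bench instrument 230 mm long (x), 140 wide (y), 85 high to its flat deck, 1.8 kg, loose on rubber feet. Origin: centre of its underside; x runs from the operator's sloped key panel (x -115 to -45 mm) to its back, z up. On the deck, on the centre line, stand the grey release tab (x -45 to +6) and the grey lid (x +8 to +100). Its yaw varies
- tab_press (a point): crown of the release tab: the place to press, 97.5 mm above the bench at rest; moves with the tab. The tab is a rounded grey key, crowned along x like a barrel of 18 mm radius, 34 mm long (x), 38 wide (y), 12.5 proud of the deck, joined by a bridge on its far side to a nose with a low ridge (4 mm above the crown) that latches the lid. The point is 36 mm in front of the lid's front face
- tab (a joint): tilt of the release tab, rad: 0 at rest, 0.22 fully pressed on a hard stop. The press point sinks 7 mm in full (and moves 5 mm away from the lid); the lid is let go at about 0.14 (4.5 mm). Spring return: about 1 N to start, 2 N fully down, felt as up to about 4 N as the key rubs along the fingertip
- lid (a joint): opening angle of the lid, rad: 0 shut and latched, 1.85 fully open on its stop (leaning back 16 degrees past upright). When the tab is pressed a spring lifts it within a second to about 1.05 and no farther; beyond that the stiff hinge holds it wherever it is left, and it takes about 1 N at its free edge to push it
- lid_front (a point): middle of the lower edge of the lid's front wall, its free edge; moves with the lid. The lid is a cap, open below, 92 mm long (x), 96 wide (y), 21 high, 4 mm walls; shut, its top is 107 mm above the bench. Lid at 1.05: this point is about 75 mm above the hinge and 54 in front of it; fully open: about 91 above and 17 behind
- lid_hinge (a point): middle of the lid's hinge axis (along the photometer's y), 95 mm above the bench, at the photometer's x +100 mm. Two small spring legs stand up to 26 mm above it under the open lid
- cell: bystander: a capped glass sample cell, 27 mm across and 92 mm tall, standing loose beside the photometer; origin at the centre of its underside
- reagent: bystander: an amber reagent bottle, 54 mm across and 115 mm tall, standing loose; origin at the centre of its underside
- beaker: bystander: an empty glass beaker, 66 mm across and 85 mm tall, standing loose; origin at the centre of its underside

How it is judged:
By the outcome, as a careful person would: the job done as asked, in the order asked, and still so for the second after the job is handed in, with the robot touching nothing.
It also fails if it takes over 42 s, if anything falls off the work surface, if the arm or the gripper's body presses on something with over 40 N, if the wrist force passes 120 N, or if a joint passes its speed limit or range.

ROBOT

A 6-joint arm with a two-finger parallel gripper is mounted at the origin on the work surface. World frame = base frame: x ahead of the robot, y to its left, z up, the work surface at z = 0. Lengths are in m, angles in degrees, forces in N, time in s.
With the tool pointing down it reaches from about 0.3 to 0.75 m from the base axis. Payload 8.5 kg.
Tool frame: the origin (TCP) lies on the centre line of the jaws, within the pads' length; the fingertips stand 19 mm ahead of it and the grasp point (between the pads) is the TCP; z points along the fingers, x is the direction in which the jaws open and shut, and the axes are right-handed (so a half turn about z gives the same grasp; the last joint's range is limited). The gripper opens to 85 mm and grips with 20 to 120 N. Pads are 22 mm wide; open, the fingers measure 114 mm over their backs; the gripper's body (76 mm by 85 mm) begins 54 mm behind the grasp point. The pads swing forward as they close: fully open they stand 13 mm farther back than shut.
Start: joints at [51.091, 21.807, 74.336, -0, 83.858, -12.336], TCP at [0.246, 0.492, 0.25] pointing down, gripper open.
Joint ranges: [-178.18, 178.18], [-50.72, 133.34], [12.68, 142.11], [-81.47, 261.47], [9.98, 163.14], [-165.26, 165.26]. Speed limits (degrees/s): [136.94, 136.94, 180, 180, 180, 180].

INTERFACE

Orientations are given as a 3x3 rotation matrix whose columns are the frame's x, y, z axes.
In Python, from rig import env, cams, order gives the robot as it stands.
- The arm moves only by the tool step_arm, never from a script. Its argument "steps" is a list of rows, each an object with "xyz": the shift along the tool's x, y, z normalised to -1 to 1, where 1 is 0.04 m, a list of three; "turn": the turn, a rotation vector about the tool's x, y, z normalised to -1 to 1, where 1 is 0.08 rad, a list of three; "gripper": the gripper command: -1 is shut, 1 is fully open, values between are in proportion. A call has 1 to 20 rows; each row shifts and turns the commanded pose from where the row before left it, along the tool's axes as they then stand; what a row does not reach is not made up. A row lasts 1/12 s, in which the tool goes at most 41.7 mm and 7.16 degrees, less where a joint would pass 70% of its speed; a pose out of reach is approached as far as the arm can. A call with a number of a shift or a turn outside -1 to 1 is refused whole. A call with a gripper value outside its range is refused whole. The fingers move at their own pace and stop on an object; "squeeze" is the grip in N (left out, the last holds). Time passes only in rows, so rows that do not move let the fingers close. It gives the time, the measured TCP pose, the force and the opening at its end, in the units of the state.
- env.observe(): the state, without advancing time (a new reading comes with each control period).
- cams.get_image(name): name is "scene" or "top" or "wrist"; returns (picture, depth): 420x560x3 uint8, red, green, blue; 420x560 float32, m along the optical axis (not along the pixel's ray), 0 where there is no reading.
- cams.camera_info(name): a dict with "fx", "fy", "cx", "cy" (pixels), "k1" (the pictures are not rectified: a ray, as slopes to the right and down, at radius r is drawn at 1 + k1 r^2 times it, then the intrinsics apply), "extrinsics" (4x4, takes a point from camera to world coordinates). Camera axes: x right, y down, z forward; pixel columns grow to the right and rows downward; lengths in m; the calibration is good to about 2 mm. A picture is of the moment at which its call begins: read the wrist's pose just before it. camera_info takes no time and is no camera call; for the wrist camera it gives the pose at the moment of the call.
- order.close_job(): hands the job in, once; it reports no verdict.
The state is a dict: "time_s": time; "q": joint angles; "qvel": joint speeds; "joint_efforts": joint torques, N m; "position": TCP position; "tool_rot": TCP orientation; "ft_force": force on the tool from outside, world axes, zero at the start; "wrist_torque": the same for the moment, N m; "grip_width": finger opening in m.
Only numpy, scipy, OpenCV 4.12 (cv2) and the standard library are available. Lean on these libraries where they do the work, as an engineer would, in place of code of your own. Each camera call takes 0.05 s, during which the arm holds its last target. There are 200 camera calls.

## Working session

There is one attempt and no reset: what is moved stays moved. The work goes in short steps, Python scripts to look and compute and a tool call to move; the robot and the scene stay as the last step left them, time stands still between calls to the robot, and variables do not carry over. Pictures are saved under pics/ and viewed, about 8 in all and at most 12, crops included, and the job is handed in when it is done.

Besides the shell and the picture viewer there is one more tool, called after "Call:" as a command line: name --argument value ..., lists and objects as JSON in quotes. step_arm: Moves the arm, as the interface text tells. Scaled input: -1 to 1 covers 0.04 m each way for a shift and 0.08 rad each way for a turn. Its arguments: {"type":"object","properties":{"steps":{"type":"array"},"squeeze":{"type":"number"}},"required":["steps"]}

```bash
ls; mkdir -p pics; cat > h.py <<'E'
import numpy as np,cv2
from rig import env,cams,order
def cloud(n):
    i=cams.camera_info(n); im,d=cams.get_image(n)
    K=np.array([[i['fx'],0,i['cx']],[0,i['fy'],i['cy']],[0,0,1.]])
    v,u=np.mgrid[:d.shape[0],:d.shape[1]]
    p=cv2.undistortPoints(np.stack([u,v],-1).reshape(-1,1,2).astype(float),K,np.array([i['k1'],0,0,0.])).reshape(*d.shape,2)
    P=np.concatenate([p*d[...,None],d[...,None]],-1)
    T=np.array(i['extrinsics']); W=P@T[:3,:3].T+T[:3,3]; W[d==0]=np.nan
    return im,d,W
E
python3 - <<'E'
from h import *
o=env.observe(); print(o)
for n in ['top','scene']:
    im,d,W=cloud(n); cv2.imwrite(f'pics/{n}0.png',im[...,::-1]); np.save(n+'.npy',W)
    print(n,np.array(cams.camera_info(n)['extrinsics']).round(2).tolist())
E
```

```text
pics
{'time_s': 0.0, 'q': array([ 5.10916289e+01,  2.18438163e+01,  7.43825560e+01,  1.55725138e-04,
        8.38593209e+01, -1.23344368e+01]), 'qvel': array([ 0.05879394,  0.09286862,  0.08547136,  0.0375056 , -0.06876925,
       -0.02079362]), 'joint_efforts': array([-9.44966050e-04, -4.48462415e+01, -2.31275922e+01, -2.40430909e-04,
        4.84935706e-03, -3.33470915e-06]), 'position': array([0.24587275, 0.49170243, 0.24969821]), 'tool_rot': array([[ 4.47351835e-01,  8.94357562e-01, -9.41472631e-04],
       [ 8.94356865e-01, -4.47352710e-01, -1.16212853e-03],
       [-1.46052878e-03, -3.22132179e-04, -9.99998882e-01]]), 'ft_force': array([ 0.44139223,  0.01384422, -0.15810555]), 'wrist_torque': array([0.02056163, 0.06768342, 0.0004749 ]), 'grip_width': 0.08543134937492756}
top [[0.02, -0.99, 0.14, 0.47], [-1.0, -0.02, 0.01, 0.03], [-0.01, -0.14, -0.99, 0.9], [0.0, 0.0, 0.0, 1.0]]
scene [[-0.0, 0.58, -0.81, 1.12], [1.0, 0.01, 0.01, 0.03], [0.01, -0.81, -0.58, 0.47], [0.0, 0.0, 0.0, 1.0]]
```

View pics/top0.png

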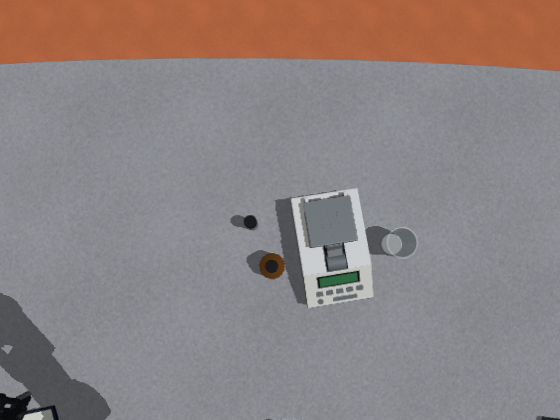

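View pics/scene0.png

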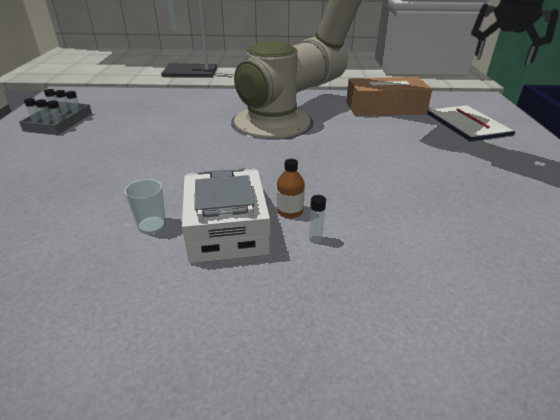

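The top view shows the meter centred near (332,248), with its lid at (330,221) and tab at (336,257). The bottle is at (272,265), the cell at (250,222) and the beaker at (400,243). The lid is shut.

```bash
python3 - <<'E'
from h import *
W=np.load('top.npy')
u0,u1,v0,v1=285,380,180,315
S=W[v0:v1,u0:u1].reshape(-1,3); S=S[~np.isnan(S[:,0])]
for lo,hi,n in [(.1035,.112,'lid'),(.08,.1,'deck'),(.03,.115,'all')]:
    p=S[(S[:,2]>lo)&(S[:,2]<hi)]
    r=cv2.minAreaRect((p[:,:2]*1000).astype(np.float32)); print(n,len(p),r,np.median(p[:,2]))
for (u,v) in [(336,257),(336,262),(336,250),(334,244),(330,221),(250,222),(272,265),(400,243)]: print(u,v,W[v,u].round(4))
i=W[240:275,336]; print(i.round(4).tolist())
for n,(a,b,c,d) in dict(cell=(240,262,212,234),bottle=(256,288,250,282),beaker=(382,420,225,260)).items():
    p=W[c:d,a:b].reshape(-1,3); p=p[p[:,2]>.02]; print(n,np.nanmin(p,0).round(3),np.nanmax(p,0).round(3))
E
```

```text
lid 2214 ((552.0654907226562, -67.26091766357422), (101.30660247802734, 96.56892395019531), 9.681811332702637) 0.10682032979977807
deck 3437 ((520.676513671875, -73.0517349243164), (177.3001251220703, 141.50205993652344), 9.94225788116455) 0.08487657677845506
all 7672 ((494.74835205078125, -77.78114318847656), (230.06924438476562, 141.83673095703125), 9.980877876281738) 0.08511808237921553
336 257 [ 0.4759 -0.082   0.0936]
336 262 [ 0.4659 -0.0814  0.0983]
336 250 [ 0.49   -0.0823  0.0915]
334 244 [ 0.502  -0.0782  0.0913]
330 221 [ 0.5471 -0.0682  0.1067]
250 222 [0.5438 0.0926 0.0925]
272 265 [0.4583 0.0458 0.1132]
400 243 [ 0.5094 -0.2391  0.0049]
[[0.5094, -0.0802, 0.1069], [0.5073, -0.0801, 0.1075], [0.5054, -0.0801, 0.1072], [0.5034, -0.0803, 0.1061], [0.502, -0.082, 0.0932], [0.4997, -0.0812, 0.0994], [0.4978, -0.0816, 0.0966], [0.4958, -0.0812, 0.0992], [0.4937, -0.0812, 0.0998], [0.4919, -0.0818, 0.0951], [0.49, -0.0823, 0.0915], [0.4879, -0.0822, 0.0922], [0.4859, -0.0822, 0.0918], [0.4839, -0.0821, 0.0927], [0.4819, -0.0823, 0.0916], [0.48, -0.0827, 0.0887], [0.4779, -0.082, 0.0937], [0.4759, -0.082, 0.0936], [0.4739, -0.0815, 0.0973], [0.4719, -0.0817, 0.0958], [0.4699, -0.0814, 0.0978], [0.4679, -0.0812, 0.0997], [0.4659, -0.0814, 0.0983], [0.4639, -0.0816, 0.097], [0.462, -0.0814, 0.0978], [0.46, -0.0815, 0.0976], [0.4579, -0.082, 0.094], [0.4559, -0.0821, 0.093], [0.4539, -0.0825, 0.0903], [0.4519, -0.0823, 0.0917], [0.4498, -0.0831, 0.0858], [0.4478, -0.0831, 0.0858], [0.4457, -0.0835, 0.0828], [0.4436, -0.0838, 0.0811], [0.4417, -0.0835, 0.0834]]
cell [0.533 0.081 0.023] [0.559 0.107 0.096]
bottle [0.431 0.022 0.051] [0.483 0.072 0.118]
beaker [ 0.475 -0.251  0.02 ] [ 0.539 -0.186  0.088]
```

Call:
step_arm --steps '[{"xyz":[0,0,0],"turn":[0,0,-1],"gripper":-1},{"xyz":[0,0,0],"turn":[0,0,-1],"gripper":-1},{"xyz":[0,0,0],"turn":[0,0,-1],"gripper":-1},{"xyz":[0,0,0],"turn":[0,0,-1],"gripper":-1},{"xyz":[0,0,0],"turn":[0,0,-1],"gripper":-1},{"xyz":[0,0,0],"turn":[0,0,-1],"gripper":-1},{"xyz":[0,0,0],"turn":[0,0,-1],"gripper":-1},{"xyz":[0,0,0],"turn":[0,0,-0.96],"gripper":-1},{"xyz":[0,0,0],"turn":[0,0,0],"gripper":-1}]' --squeeze 20

```text
time_s: 0.85
position: [0.2459, 0.4918, 0.25]
tool_rot: [[-0.175, 0.985, -0.0], [0.985, 0.175, -0.001], [-0.001, -0.001, -1.0]]
ft_force: [0.2, 0.5, -0.4]
grip_width: -0.0002
```

Call:
step_arm --steps '[{"xyz":[-0.84,0.1625,0],"turn":[0,0,0],"gripper":-1},{"xyz":[-0.84,0.1625,0],"turn":[0,0,0],"gripper":-1},{"xyz":[-0.84,0.1625,0],"turn":[0,0,0],"gripper":-1},{"xyz":[-0.84,0.1625,0],"turn":[0,0,0],"gripper":-1},{"xyz":[-0.84,0.1625,0],"turn":[0,0,0],"gripper":-1},{"xyz":[-0.84,0.1625,0],"turn":[0,0,0],"gripper":-1},{"xyz":[-0.84,0.1625,0],"turn":[0,0,0],"gripper":-1},{"xyz":[-0.84,0.1625,0],"turn":[0,0,0],"gripper":-1},{"xyz":[-0.84,0.1625,0],"turn":[0,0,0],"gripper":-1},{"xyz":[-0.84,0.1625,0],"turn":[0,0,0],"gripper":-1},{"xyz":[-0.84,0.1625,0],"turn":[0,0,0],"gripper":-1},{"xyz":[-0.84,0.1625,0],"turn":[0,0,0],"gripper":-1},{"xyz":[-0.84,0.1625,0],"turn":[0,0,0],"gripper":-1},{"xyz":[-0.84,0.1625,0],"turn":[0,0,0],"gripper":-1},{"xyz":[-0.84,0.1625,0],"turn":[0,0,0],"gripper":-1},{"xyz":[-0.84,0.1625,0],"turn":[0,0,0],"gripper":-1},{"xyz":[-0.84,0.1625,0],"turn":[0,0,0],"gripper":-1},{"xyz":[-0.84,0.1625,0],"turn":[0,0,0],"gripper":-1},{"xyz":[0,0,0],"turn":[0,0,0],"gripper":-1},{"xyz":[0,0,0],"turn":[0,0,0],"gripper":-1}]'

```text
time_s: 2.52
position: [0.4655, -0.085, 0.2498]
tool_rot: [[-0.167, 0.986, -0.001], [0.986, 0.167, 0.001], [0.001, -0.001, -1.0]]
ft_force: [-0.3, 0.2, 0.2]
grip_width: -0.0
```

Call:
step_arm --steps '[{"xyz":[0.05,0.05,0.6],"turn":[0,0,0],"gripper":-1},{"xyz":[0,0,0.6],"turn":[0,0,0],"gripper":-1},{"xyz":[0,0,0.5],"turn":[0,0,0],"gripper":-1},{"xyz":[0,0,0.5],"turn":[0,0,0],"gripper":-1},{"xyz":[0,0,0.4],"turn":[0,0,0],"gripper":-1},{"xyz":[0,0,0.25],"turn":[0,0,0],"gripper":-1},{"xyz":[0,0,0],"turn":[0,0,0],"gripper":-1},{"xyz":[0,0,0],"turn":[0,0,0],"gripper":-1}]'

```text
time_s: 3.18
position: [0.4668, -0.0806, 0.1365]
tool_rot: [[-0.172, 0.985, -0.001], [0.985, 0.172, 0.0], [0.001, -0.001, -1.0]]
ft_force: [0.0, 0.5, 0.7]
grip_width: 0.0001
```

```bash
python3 - <<'E'
from h import *
im,d,W=cloud('wrist'); im2,d2,W2=cloud('scene')
np.save('w.npy',W)
cv2.imwrite('pics/w1.png',np.hstack([cv2.resize(im,(440,330)),cv2.resize(im2[60:270,80:360],(360,270)) if 0 else cv2.resize(im2[90:270,120:360],(440,330))[:, :360]])[...,::-1])
E
```

```text
(no output)
```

View pics/w1.png

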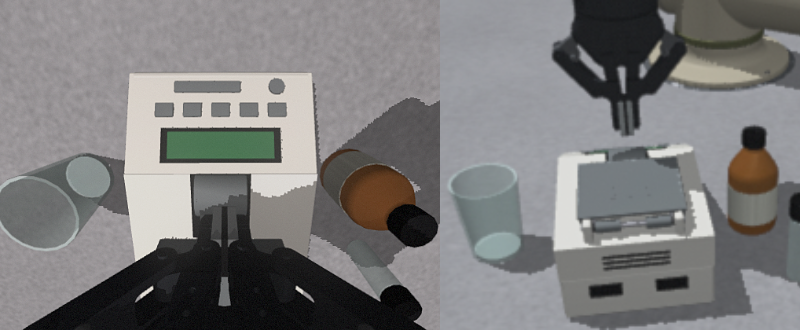

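The shut tips hang over the tab, seen at (225,200) in the wrist view. Bottle and beaker are clear on either side. I'll go down onto the tab.

Call:
step_arm --steps '[{"xyz":[0,0,0.25],"turn":[0,0,0],"gripper":-1},{"xyz":[0,0,0.15],"turn":[0,0,0],"gripper":-1},{"xyz":[0,0,0.05],"turn":[0,0,0],"gripper":-1},{"xyz":[0,0,0],"turn":[0,0,0],"gripper":-1}]'

```text
time_s: 3.62
position: [0.4669, -0.0813, 0.1183]
tool_rot: [[-0.172, 0.985, -0.0], [0.985, 0.172, 0.0], [0.0, -0.0, -1.0]]
ft_force: [-0.4, 0.6, 0.1]
grip_width: -0.0
```

Call:
step_arm --steps '[{"xyz":[0,0,0.05],"turn":[0,0,0],"gripper":-1},{"xyz":[0,0,0.05],"turn":[0,0,0],"gripper":-1},{"xyz":[0,0,0],"turn":[0,0,0],"gripper":-1}]'

```text
time_s: 3.87
position: [0.4668, -0.0815, 0.1143]
tool_rot: [[-0.172, 0.985, -0.0], [0.985, 0.172, -0.0], [-0.0, -0.0, -1.0]]
ft_force: [-1.1, -0.7, 2.3]
grip_width: -0.0
```

Contact came at about 0.1165, as expected. I'll press another 3.5 mm, about 5.7 mm in total.

Call:
step_arm --steps '[{"xyz":[0,0,0.04],"turn":[0,0,0],"gripper":-1},{"xyz":[0,0,0.04],"turn":[0,0,0],"gripper":-1},{"xyz":[0,0,0.01],"turn":[0,0,0],"gripper":-1},{"xyz":[0,0,0],"turn":[0,0,0],"gripper":-1},{"xyz":[0,0,0],"turn":[0,0,0],"gripper":-1},{"xyz":[0,0,0],"turn":[0,0,0],"gripper":-1}]'

```text
time_s: 4.37
position: [0.467, -0.0814, 0.1108]
tool_rot: [[-0.172, 0.985, -0.0], [0.985, 0.172, -0.0], [0.0, -0.0, -1.0]]
ft_force: [-3.0, -0.8, 2.6]
grip_width: -0.0001
```

```bash
python3 - <<'E'
from h import *
im2,d2,W2=cloud('scene'); print(env.observe()['ft_force'])
cv2.imwrite('pics/s2.png',cv2.resize(im2[60:270,120:400],(560,420))[...,::-1])
E
```

```text
[-2.31680657 -0.95477579  2.7564066 ]
```

View pics/s2.png

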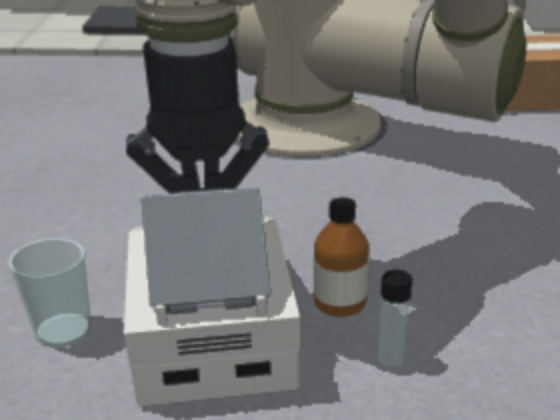

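The lid has sprung up; its plate now stands across (205,245). I'll lift off the tab and raise to pushing height.

Call:
step_arm --steps '[{"xyz":[0,0,-0.1],"turn":[0,0,0],"gripper":-1},{"xyz":[0,0,-0.2],"turn":[0,0,0],"gripper":-1},{"xyz":[0,0,-0.3],"turn":[0,0,0],"gripper":-1},{"xyz":[0,0,-0.4],"turn":[0,0,0],"gripper":-1},{"xyz":[0,0,-0.4],"turn":[0,0,0],"gripper":-1},{"xyz":[0,0,-0.2],"turn":[0,0,0],"gripper":-1},{"xyz":[0,0,0],"turn":[0,0,0],"gripper":-1},{"xyz":[0,0,0],"turn":[0,0,0],"gripper":-1}]'

```text
time_s: 5.08
position: [0.467, -0.0814, 0.1747]
tool_rot: [[-0.172, 0.985, 0.001], [0.985, 0.172, -0.0], [-0.0, 0.001, -1.0]]
ft_force: [0.8, 0.8, 0.7]
grip_width: -0.0001
```

```bash
python3 - <<'E'
from h import *
im,d,W=cloud('top'); o=env.observe(); print(o['ft_force'],o['position'])
c=np.array([.4947,-.0778]);a=np.array([.985,.173]);b=np.array([-.173,.985])
x=(W[...,:2]-c)@a; y=(W[...,:2]-c)@b
m=(abs(y)<.045)&(x>.02)&(x<.13)&(W[...,2]>.1)
for k in np.arange(.02,.13,.008):
    s=m&(x>=k)&(x<k+.008)&(abs(y)>.02)
    if s.any(): print(round(k,3),s.sum(),np.median(W[...,2][s]).round(4),np.max(W[...,2][s]).round(4))
p=W[180:315,285:380].reshape(-1,3);p=p[(p[:,2]>.03)&(p[:,2]<.09)]; print(cv2.minAreaRect((p[:,:2]*1000).astype(np.float32)))
cv2.imwrite('pics/t3.png',cv2.resize(im[160:330,220:440],(660,510))[...,::-1])
E
```

```text
[ 0.1677639   0.99593212 -0.3064741 ] [ 0.46678075 -0.08130374  0.17421671]
0.02 145 0.4485 0.4571
0.028 115 0.4397 0.4505
0.036 38 0.4296 0.44
0.044 59 0.1718 0.175
0.052 87 0.1764 0.1806
0.06 105 0.1781 0.1827
0.068 92 0.1663 0.1738
0.076 86 0.1525 0.1605
0.084 86 0.1389 0.1466
0.092 79 0.1253 0.1331
0.1 75 0.1119 0.1198
0.108 16 0.1037 0.1068
((494.71429443359375, -77.71560668945312), (230.2515869140625, 141.71182250976562), 9.916930198669434)
```

View pics/t3.png

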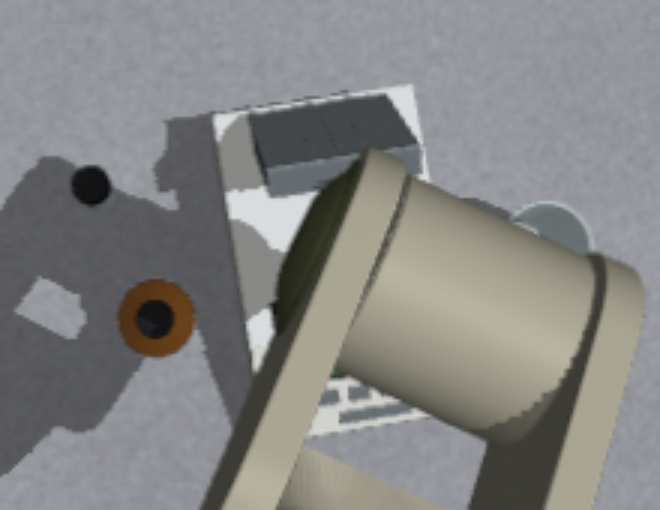

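The lid stands at about 1.05, with its free edge near meter x +46 mm and 172 mm high, and the meter has not moved. I'll advance towards the edge.

Call:
step_arm --steps '[{"xyz":[0,0.3,0],"turn":[0,0,0],"gripper":-1},{"xyz":[0,0.4,0],"turn":[0,0,0],"gripper":-1},{"xyz":[0,0.4,0],"turn":[0,0,0],"gripper":-1},{"xyz":[0,0.2,0],"turn":[0,0,0],"gripper":-1},{"xyz":[0,0.1,0],"turn":[0,0,0],"gripper":-1},{"xyz":[0,0.1,0],"turn":[0,0,0],"gripper":-1},{"xyz":[0,0.1,0],"turn":[0,0,0],"gripper":-1},{"xyz":[0,0.1,0],"turn":[0,0,0],"gripper":-1},{"xyz":[0,0.1,0],"turn":[0,0,0],"gripper":-1}]'

```text
time_s: 5.88
position: [0.5378, -0.0691, 0.1748]
tool_rot: [[-0.172, 0.985, -0.001], [0.985, 0.172, -0.0], [0.0, -0.001, -1.0]]
ft_force: [-2.4, -0.1, 1.1]
grip_width: 0.0002
```

Call:
step_arm --steps '[{"xyz":[0,0.1,0],"turn":[0,0,0],"gripper":-1},{"xyz":[0,0.1,0],"turn":[0,0,0],"gripper":-1},{"xyz":[0,0.1,0],"turn":[0,0,0],"gripper":-1},{"xyz":[0,0.1,0],"turn":[0,0,0],"gripper":-1},{"xyz":[0,0.1,0],"turn":[0,0,0],"gripper":-1}]'

```text
time_s: 6.3
position: [0.5581, -0.0655, 0.1747]
tool_rot: [[-0.172, 0.985, 0.0], [0.985, 0.172, 0.0], [0.0, 0.0, -1.0]]
ft_force: [-1.3, -0.4, 1.1]
grip_width: 0.0001
```

Call:
step_arm --steps '[{"xyz":[0,0.1,0],"turn":[0,0,0],"gripper":-1},{"xyz":[0,0.1,0],"turn":[0,0,0],"gripper":-1},{"xyz":[0,0.1,0],"turn":[0,0,0],"gripper":-1},{"xyz":[0,0.1,0],"turn":[0,0,0],"gripper":-1},{"xyz":[0,0.1,0],"turn":[0,0,0],"gripper":-1},{"xyz":[0,0.1,0],"turn":[0,0,0],"gripper":-1},{"xyz":[0,0.1,0],"turn":[0,0,0],"gripper":-1},{"xyz":[0,0.05,0],"turn":[0,0,0],"gripper":-1}]'

```text
time_s: 6.97
position: [0.5877, -0.0603, 0.1746]
tool_rot: [[-0.172, 0.985, -0.0], [0.985, 0.172, 0.0], [0.0, -0.0, -1.0]]
ft_force: [-0.9, -1.1, -0.4]
grip_width: 0.0
```

Call:
step_arm --steps '[{"xyz":[0,0.05,0],"turn":[0,0,0],"gripper":-1},{"xyz":[0,0.05,0],"turn":[0,0,0],"gripper":-1},{"xyz":[0,0.05,0],"turn":[0,0,0],"gripper":-1},{"xyz":[0,0,0],"turn":[0,0,0],"gripper":-1}]'

```text
time_s: 7.3
position: [0.5934, -0.0594, 0.1747]
tool_rot: [[-0.172, 0.985, 0.0], [0.985, 0.172, -0.0], [-0.0, 0.0, -1.0]]
ft_force: [0.2, 0.9, -0.2]
grip_width: 0.0002
```

Call:
step_arm --steps '[{"xyz":[0,0.05,0],"turn":[0,0,0],"gripper":-1},{"xyz":[0,0.05,0],"turn":[0,0,0],"gripper":-1},{"xyz":[0,0,0],"turn":[0,0,0],"gripper":-1}]'

```text
time_s: 7.55
position: [0.5968, -0.0587, 0.1747]
tool_rot: [[-0.172, 0.985, -0.001], [0.985, 0.172, -0.0], [0.0, -0.001, -1.0]]
ft_force: [-1.9, -1.2, -0.1]
grip_width: 0.0001
```

Call:
step_arm --steps '[{"xyz":[0,0.04,0],"turn":[0,0,0],"gripper":-1},{"xyz":[0,0,0],"turn":[0,0,0],"gripper":-1}]'

```text
time_s: 7.72
position: [0.5974, -0.0586, 0.1745]
tool_rot: [[-0.172, 0.985, -0.004], [0.985, 0.172, -0.0], [0.0, -0.004, -1.0]]
ft_force: [-9.9, -2.2, 3.3]
grip_width: -0.0002
```

The force rose sharply, so the lid is on its stop. I'll back off and look.

Call:
step_arm --steps '[{"xyz":[0,-0.1,0],"turn":[0,0,0],"gripper":-1},{"xyz":[0,-0.3,0],"turn":[0,0,0],"gripper":-1},{"xyz":[0,-0.6,0],"turn":[0,0,0],"gripper":-1},{"xyz":[0,-0.8,0],"turn":[0,0,0],"gripper":-1},{"xyz":[0,-0.8,-0.3],"turn":[0,0,0],"gripper":-1},{"xyz":[0,-0.8,-0.8],"turn":[0,0,0],"gripper":-1},{"xyz":[0,-0.6,-0.8],"turn":[0,0,0],"gripper":-1},{"xyz":[0,-0.3,-0.5],"turn":[0,0,0],"gripper":-1},{"xyz":[0,0,0],"turn":[0,0,0],"gripper":-1},{"xyz":[0,0,0],"turn":[0,0,0],"gripper":-1}]'

```text
time_s: 8.55
position: [0.4319, -0.0878, 0.2692]
tool_rot: [[-0.171, 0.985, 0.004], [0.985, 0.171, -0.001], [-0.002, 0.003, -1.0]]
ft_force: [-0.1, 0.5, 0.8]
grip_width: -0.0001
```

```bash
python3 - <<'E'
from h import *
im,d,W=cloud('top'); im2,d2,W2=cloud('scene'); o=env.observe(); print(o['ft_force'],o['position'])
c=np.array([.4947,-.0778]);a=np.array([.985,.173]);b=np.array([-.173,.985])
for n,V in (('top',W),('scene',W2)):
    x=(V[...,:2]-c)@a; y=(V[...,:2]-c)@b; z=V[...,2]
    m=(abs(y)<.045)&(x>.085)&(x<.16)&(z>.1)&(z<.2)
    print(n,'max z',z[m].max().round(4))
    for k in np.arange(.1,.195,.01):
        s=m&(z>=k)&(z<k+.01)
        if s.any(): print(round(k,2),s.sum(),(1000*np.percentile(x[s],[5,50,95])).round(1))
p=W[180:315,285:380].reshape(-1,3);p=p[(p[:,2]>.03)&(p[:,2]<.09)]; print(cv2.minAreaRect((p[:,:2]*1000).astype(np.float32)))
for n,(e,f,g,h) in dict(cell=(240,262,212,234),bottle=(256,288,250,282),beaker=(382,420,225,260)).items():
    p=W[g:h,e:f].reshape(-1,3); p=p[p[:,2]>.02]; print(n,np.nanmin(p,0).round(3),np.nanmax(p,0).round(3))
cv2.imwrite('pics/f4.png',np.hstack([cv2.resize(im[160:330,220:440],(440,340)),cv2.resize(im2[90:270,120:360],(440,340))[:, :360]])[...,::-1])
E
```

```text
[-0.66485865 -0.04850786  0.87926623] [ 0.43189645 -0.08747524  0.26741024]
top max z 0.1923
0.1 175 [ 97.1 109.2 112.5]
0.11 111 [ 96.2 113.8 115.3]
0.12 109 [101.2 116.6 118.5]
0.13 116 [110.1 119.7 121.5]
0.14 51 [108.  121.7 122.6]
0.15 8 [108.1 112.8 118.2]
0.16 7 [111.3 113.9 117.8]
0.17 37 [115.  134.9 136.4]
0.18 478 [116.6 124.9 134.5]
0.19 7 [120.5 121.2 122. ]
scene max z 0.19
0.1 241 [113.1 115.  116.6]
0.11 248 [116.1 117.8 119.6]
0.12 252 [118.9 120.5 122.3]
0.13 273 [121.7 123.6 125.3]
0.14 284 [124.7 126.5 128.2]
0.15 290 [127.4 129.3 130.9]
0.16 311 [130.5 132.1 133.8]
0.17 359 [132.9 134.9 136.4]
0.18 612 [118.3 125.5 134.5]
0.19 1 [122.2 122.2 122.2]
((494.6566162109375, -77.432861328125), (229.76266479492188, 141.35780334472656), 9.916563987731934)
cell [0.533 0.081 0.022] [0.558 0.107 0.096]
bottle [0.431 0.022 0.053] [0.483 0.072 0.118]
beaker [ 0.471 -0.251  0.02 ] [ 0.539 -0.062  0.542]
```

View pics/f4.png

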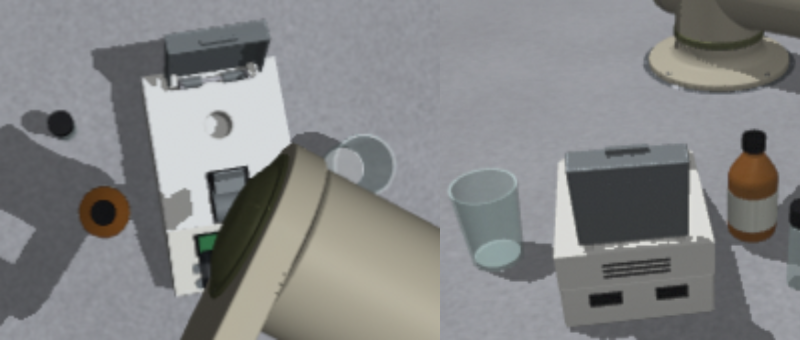

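The lid's back face leans 15.9° past upright (the stop is at 16°). The meter and bystanders are where they were, and the robot is clear.

```bash
python3 -c "
from rig import order
print(order.close_job())"
```

```text
the job is handed in; nothing more can be done
None
```

The photometer is ready: I pressed the release tab, the lid sprang up, and I pushed it back onto its stop. I handed the job in at about 8.7 s with the arm clear of everything.

- **Tab:** I pressed it about 5.7 mm with the shut fingertips, at up to about 4 N. The lid rose to roughly 1.05 rad.
- **Lid:** I pushed its free edge with the outside of the fingers until the force rose to about 10 N at the stop. After I backed off, it stood 15.9° past upright, which is about 1.85 rad and fully open.
- **Photometer:** its position came out within 0.4 mm and its yaw within 0.1° of the first measurement.
- **Bystanders:** the sample cell and reagent bottle measured unchanged to about 1 mm. The last beaker measurement was partly spoiled because the arm covered it in the top view. The parts I could see, in both views, look unmoved.

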